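# Dial the lockout padlock open and present it at the hasp

## Robot

A 6-joint arm with a two-finger parallel gripper is mounted at the origin on the work surface. World frame = base frame: x ahead of the robot, y to its left, z up, the work surface at z = 0. Lengths are in m, angles in rad, forces in N, time in s.
With the tool pointing down it reaches from about 0.35 to 0.975 m from the base axis. Payload 4.9 kg.
Tool frame: the origin (TCP) lies at the very end of the fingers, on their centre line; the grasp point (between the pads) lies ctrl.grip_point_offset behind it (ctrl.grip_point_offset is the distance from the TCP to the grasp point, in m); z points along the fingers, y is the line along which they close (so a half turn about z gives the same grasp; the last joint's range is limited). The gripper opens to 85 mm and grips with 20 to 120 N. Pads are 22 mm wide; open, the fingers measure 114 mm over their backs; the gripper's body (76 mm by 85 mm) begins 54 mm behind the grasp point. The pads swing forward as they close: fully open they stand 13 mm farther back than shut.
Start: joints at [1.217, 0.053, 1.613, -0, 1.476, -0.119], TCP at [0.145, 0.608, 0.231] pointing down, gripper open.
Joint ranges: [-3.01, 3.01], [-1.01, 2.22], [0.06, 2.58], [-1.02, 4.17], [0.09, 2.62], [-3.14, 3.14]. Speed limits (rad/s): [2.57, 2.57, 3.14, 3.14, 3.14, 3.14].

## Interface

Orientations are given as a rotation vector (axis times angle).
In Python, from station import ctrl gives the robot as it stands. The module is installed in compiled form; this text tells all that it offers.
- The arm moves only by the tool drive_tool, never from a script. Its argument "steps" is a list of rows, each an object with "translation": the shift along the tool's x, y, z normalised to -1 to 1, where 1 is 4 cm, a list of three; "angular": the turn, a rotation vector about the tool's x, y, z normalised to -1 to 1, where 1 is 8 degrees, a list of three; "gripper": the opening, from 0 (shut) to 1 (fully open). In form: [{"translation": [dx, dy, dz], "angular": [wx, wy, wz], "gripper": gripper}, ...]. A call has 1 to 8 rows; each row shifts and turns the commanded pose from where the row before left it, along the tool's axes as they then stand; what a row does not reach is not made up. A row lasts 1/8 s, in which the tool goes at most 62.5 mm and 10.7 degrees, less where a joint would pass 70% of its speed; a pose out of reach is approached as far as the arm can. A call with a number of a shift or a turn outside -1 to 1 is refused whole. A call with a gripper value outside its range is refused whole. The fingers move at their own pace and stop on an object; "force" is the grip in N (left out, the last holds). Time passes only in rows, so rows that do not move let the fingers close. It gives the time, the measured TCP pose, the force, the opening and the grip force at its end, in the units of the state.
- ctrl.get_obs(): the state, without advancing time (a new reading comes with each control period).
- ctrl.get_image(name): name is "scene" or "top" or "wrist"; returns a dict with "color" (384x512x3 uint8, red, green, blue), "depth" (384x512 float32, m along the optical axis (not along the pixel's ray), 0 where there is no reading), "fx", "fy", "cx", "cy" (pixels), "R" (3x3) and "t" (3): a world point X has camera coordinates R X + t. Camera axes: x right, y down, z forward; pixel columns grow to the right and rows downward; lengths in m; the calibration is good to about 2 mm. A picture is of the moment at which its call begins.
- ctrl.finish_job(): hands the job in; it is judged then, once.
The state is a dict: "t": time; "q": joint angles; "dq": joint speeds; "effort": joint torques, N m; "tool_pos": TCP position; "tool_rot": TCP orientation; "contact_force": force on the tool from outside, world axes, zero at the start; "wrist_torque": the same for the moment, N m; "opening": finger opening in m; "grip_force": force on a finger pad.
Only numpy, scipy, OpenCV 4.12 (cv2) and the standard library are available. Lean on these libraries where they do the work, as an engineer would, in place of code of your own. Each camera call takes 0.05 s, during which the arm holds its last target. There are 200 camera calls.

## Task

The solder station's power box is due to be locked out: first lay the shut red padlock, dial up and shackle up the slope, into the pocket of the sloped blue cradle. Then turn its dial clockwise, click by click, until the white pointer stands at the green dot, and with the lock still lying in the cradle pull the shackle out as far as it goes. Lift the lock out by its shackle and finish while holding it still by the shackle, open, straight over the steel hasp lug on the grey power box and a good hand's breadth clear above it, touching nothing else, with the reel, jar and screwdriver left alone.

Things in the scene. Friction and masses are not known exactly. Their poses are not given: they have to be found in the camera images.
- lock: Loose red padlock, dial up on the bench at the start, about 0.3 to 0.4 kg. Body 58 (x) x 52 (y) x 26 (z) mm, origin: centre of the underside; +x to the shackle, +z out of the dial face. Green dot on the face at x = +24.5 mm, white ticks at the other clicks. Grips well across its 52 mm width at mid length.
- dial (a joint): Dial angle, rad, growing clockwise looking at the dial; stops at 0 and 2.51. Clicks into a sprung notch every 0.419 rad (24 deg, about 0.07 N m) and stays there. The white pointer's angle from the lock's +x is 2.094 minus this value (counter-clockwise positive): at the green dot at 2.094. Starts one to three clicks short of it.
- shackle (a joint): How far the shackle is drawn out along the lock's +x, m: 0 shut, 0.020 fully open (stop). Blocked after about 2 mm unless the pointer is at the green dot; then it slides with about 2.5 N of friction and stays where left; once out, the dial is blocked.
- dial_center (a point): On the axis of the black dial (round, 36 mm diameter, 15 mm high, on the axis x = y = 0 of the lock), at half its height: 34 mm above the lock's underside. Its axes turn with the dial.
- shackle_grip (a point): Midway between the two legs of the steel shackle: a U of 8 mm bar, 40 mm over the legs' outsides, leaving the body at the lock's x = 29 mm, outside of the bow at x = 76 mm when shut. This point is at lock x = 54 mm (shut), 13 mm above the underside, and moves with the shackle. Grips well across both legs.
- cradle_bed: Pocket of the fixed blue cradle; origin: centre of its floor (75 mm above the bench); z normal to the floor, which slopes 25 deg; x up the slope, y level. The lock's frame coincides with it when seated. Pocket 63 (x) x 57 (y) mm; low end wall 12 mm high, high end wall 7 mm (the shackle passes over it and hangs out free).
- hasp_top (a point): Top centre, 100 mm above the bench, of the steel hasp lug (38 mm wide, 5 mm thick, slotted) standing in the middle of the power box's top.
- reel: Bystander: green solder reel standing on its flange, 72 mm diameter, 40 mm high; origin: centre of the underside.
- flux_jar: Bystander: amber jar, 48 mm diameter, 65 mm high; origin: centre of the underside.
- driver: Bystander: screwdriver lying on the bench, 150 mm long; origin at mid length on its underside.
- power_box: The fixed grey power box, 100 (x) x 120 (y) x 65 mm high, with a red rotary switch on its front (-x) and the hasp lug on its top; origin: centre of the underside.
- cradle: Foot of the cradle: 130 x 90 mm, 12 mm high; origin: centre of its underside. Four corner posts of the pocket, 12 mm high, stand beside the lock 21 to 32 mm either way along x and out to y = +-36.5 mm; between them the pocket floor is 40 mm wide, so fingers pass down beside the lock.
There are look-alikes about, which are no part of the job. Leave any orange or purple look-alike of the cradle alone.

How it is judged:
By the outcome, as a careful person would: the job done as asked, in the order asked, and still so for the second after the job is handed in, while the arm keeps its last pose, push and grip.
It also fails if it takes over 61 s, if anything falls off the work surface, if the arm or the gripper's body presses on something with over 40 N, if the wrist force passes 120 N, or if a joint passes its speed limit or range.

## Working session

There is one attempt and no reset: what is moved stays moved. The work goes in short steps, Python scripts to look and compute and a tool call to move; the robot and the scene stay as the last step left them, time stands still between calls to the robot, and variables do not carry over. Pictures are saved under pics/ and viewed, at most 10 in all, crops included, and the job is handed in when it is done.

Besides the shell and the picture viewer there is one more tool, called after "Request:" as name(argument=value, ...) on one line, values as JSON. drive_tool: Moves the arm, as the interface text tells. Its arguments: {"type":"object","properties":{"steps":{"type":"array"},"force":{"type":"number"}},"required":["steps"]}

```bash
mkdir -p pics; cat > h.py <<'E'
import numpy as np, cv2
from station import ctrl
from scipy.spatial.transform import Rotation as Ro
def grab(n):
    im=ctrl.get_image(n); np.savez('/tmp/%s.npz'%n,**im); return im
def pts(im):
    d=im['depth']; v,u=np.mgrid[:d.shape[0],:d.shape[1]]
    c=np.stack([(u-im['cx'])/im['fx']*d,(v-im['cy'])/im['fy']*d,d],-1)
    return (c-im['t'])@im['R']   # world
def save(im,n): cv2.imwrite('pics/'+n,im['color'][...,::-1])
def proj(im,X):
    c=im['R']@np.asarray(X)+im['t']; return im['fx']*c[0]/c[2]+im['cx'],im['fy']*c[1]/c[2]+im['cy']
E
python3 - <<'E'
from h import *
a=grab('top');b=grab('scene')
cv2.imwrite('pics/a.png',cv2.resize(np.vstack([a['color'],b['color']])[...,::-1],None,fx=.78,fy=.78))
save(a,'top1.png');save(b,'sc1.png')
print(ctrl.get_obs(),ctrl.grip_point_offset,a['fx'],a['R'],a['t'])
E
```

```text
{'t': 0.1, 'q': array([ 1.21697577e+00,  5.32952618e-02,  1.61415778e+00, -2.18670338e-05,
        1.47598498e+00, -1.19003077e-01]), 'dq': array([ 0.00146971, -0.00236615, -0.00132354,  0.00069189, -0.00128774,
        0.00033493]), 'effort': array([-2.28295567e-04, -3.94900739e+01, -3.71365142e+01, -9.89764908e-05,
        3.94923060e-03, -2.23304272e-05]), 'tool_pos': array([0.14522777, 0.60731675, 0.23018256]), 'tool_rot': array([-3.67952038e-01, -3.11955528e+00,  2.82570504e-03]), 'contact_force': array([-0.29064722,  0.11296073, -0.81523524]), 'wrist_torque': array([ 0.04173813, -0.00608052,  0.07733041]), 'grip_force': 0.0, 'opening': 0.0855760798939727} 0.0187 465.96915372197395 [[ 0.01452825 -0.9998864   0.00401505]
 [-0.9893776  -0.01495619 -0.14459692]
 [ 0.14464054 -0.00187166 -0.9894825 ]] [0.01385441 0.55684118 1.16993742]
```

View pics/top1.png

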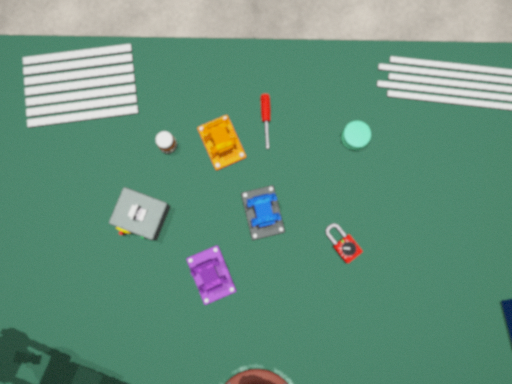

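View pics/sc1.png

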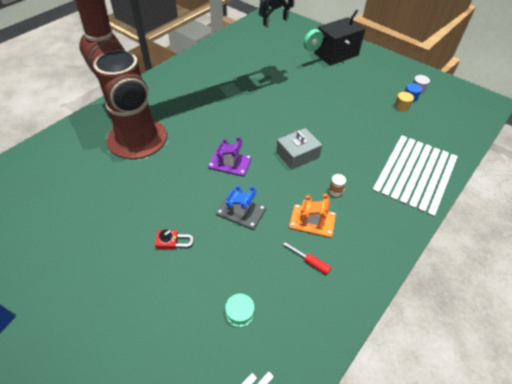

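The top view shows the red lock at (346,244) with its shackle to the upper left, and the blue cradle at (264,212). The orange cradle (222,142) and the purple one (211,275) are look-alikes. The grey box is at (139,214), the jar at (165,141), the reel at (357,135) and the driver at (266,120). The blue cradle matches the description, and I'll confirm it in an enlarged crop.

```bash
python3 - <<'E'
from h import *
T=dict(np.load('/tmp/top.npz'));S=dict(np.load('/tmp/scene.npz'))
def crop(im,u,v,w,h,f): return cv2.resize(im['color'][v:v+h,u:u+w][...,::-1],(390,290),interpolation=cv2.INTER_CUBIC)
cv2.imwrite('pics/c1.png',np.vstack([np.hstack([crop(T,235,180,67,50+14,6),crop(T,310,215,67,50,6)]),np.hstack([crop(S,205,178,78,58,6),crop(S,140,215,78,58,6)])]))
for n,im in(('top',T),('sc',S)):
    P=pts(im); hsv=cv2.cvtColor(im['color'],cv2.COLOR_RGB2HSV); H,s,V=[hsv[...,i].astype(int) for i in range(3)]
    blue=(H>100)&(H<122)&(s>140)&(V>90)&(np.abs(P[...,0]-.5)<.35)&(np.abs(P[...,1])<.2)
    q=P[blue]; q=q[np.isfinite(q).all(1)]
    print(n,'blue',len(q),q.mean(0),np.percentile(q,[2,50,98],axis=0).round(3).tolist())
    z=q[q[:,2]>.05]; A=np.c_[z[:,:2],np.ones(len(z))]
    for k in range(6):
        c=np.linalg.lstsq(A,z[:,2],rcond=None)[0]; r=z[:,2]-A@c; m=abs(r)<max(.004,.0); z=z[m];A=A[m]
    print(' plane',c,len(z),'slope',np.degrees(np.arctan(np.hypot(*c[:2]))),'dir',np.degrees(np.arctan2(c[1],c[0])))
    red=((H<8)|(H>172))&(s>150)&(V>100)&(P[...,2]<.06)&(P[...,2]>.005)&(P[...,0]>.25)&(P[...,1]<.0)
    k,l,st,ce=cv2.connectedComponentsWithStats(red.astype(np.uint8))
    for i in range(1,k):
        if st[i,4]>40:
            q=P[l==i];r=cv2.minAreaRect(q[:,:2].astype(np.float32)*1000); print(' red',ce[i],st[i,4],np.median(q,0),r)
    b=(np.abs(P[...,2]-.0)<.2)&(s<60)&(P[...,2]>.05)&(P[...,2]<.12)&(P[...,1]>.1)&(P[...,0]>.2)&(P[...,0]<.75)
    k,l,st,ce=cv2.connectedComponentsWithStats(b.astype(np.uint8))
    for i in range(1,k):
        if st[i,4]>40:
            q=P[l==i];print(' grey',ce[i],np.median(q,0),cv2.minAreaRect(q[:,:2].astype(np.float32)*1000)); t=q[q[:,2]>.08]; print(len(t),t.mean(0) if len(t) else '')
E
```

```text
top blue 705 [ 0.50179455 -0.01147264  0.07685468] [[0.465, -0.047, 0.011], [0.502, -0.011, 0.075], [0.538, 0.025, 0.099]]
 plane [-0.21291308  0.48170915  0.19098631] 100 slope 27.774192137416374 dir 113.84519286449142
 red [265.10762332 106.78475336] 223 [ 0.78827255 -0.01472371  0.02302112] ((787.7771606445312, -14.933829307556152), (74.43489837646484, 21.914701461791992), 0.7226456999778748)
 red [351.8375 249.8625] 160 [ 0.40287004 -0.24194847  0.0258715 ] ((410.1541748046875, -232.8782958984375), (57.44410705566406, 50.828758239746094), 37.17251205444336)
 red [337.60784314 247.2745098 ] 51 [ 0.41374134 -0.20703997  0.02468348] ((412.49334716796875, -211.6488800048828), (26.725648880004883, 21.135507583618164), 38.86023712158203)
 grey [164.27433628 139.80088496] [0.68128179 0.24626097 0.06391279] ((682.9353637695312, 246.2592010498047), (41.30765151977539, 42.08961486816406), 67.62738037109375)
0 
 grey [138.26986667 213.35893333] [0.48950644 0.30254735 0.0644751 ] ((490.41973876953125, 304.87396240234375), (120.53804779052734, 99.9275894165039), 70.1871566772461)
54 [0.490105
[... 484 characters left out ...]
0.02122372] ((792.8899536132812, -16.673969268798828), (72.7192611694336, 22.528411865234375), 1.9593195915222168)
 grey [341.59090909  43.0472028 ] [0.29665309 0.89244963 0.08661173] ((295.46826171875, 913.7116088867188), (183.12547302246094, 77.62134552001953), 44.47175216674805)
339 [0.29177739 0.9066812  0.10081712]
 grey [299.1039604  143.36138614] [0.5025005  0.29828671 0.06308575] ((495.7335205078125, 305.30596923828125), (121.26902770996094, 102.47998046875), 69.89064025878906)
41 [0.49717454 0.30624306 0.09244052]
 grey [338.47222222 180.4375    ] [0.68973147 0.24399173 0.06248887] ((688.275146484375, 247.69522094726562), (40.253089904785156, 41.08164596557617), 76.76066589355469)
0
```

View pics/c1.png

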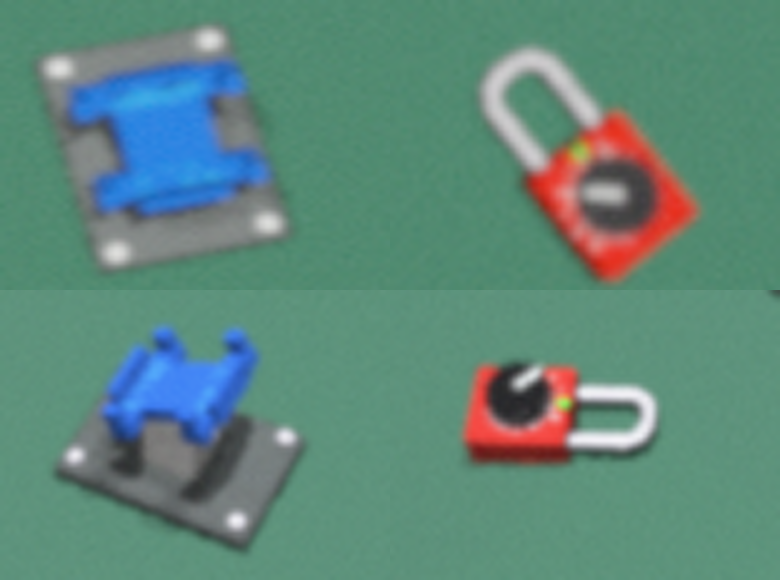

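The crop shows the blue cradle on its dark foot with four white screws. Next to it is the red lock, with its green dot at the shackle side and the white pointer about 50° CCW of the dot, so roughly 2 clicks short. Next I'll fit the cradle floor and foot properly.

```bash
python3 - <<'E'
from h import *
for n in('top','scene'):
    im=dict(np.load(f'/tmp/{n}.npz'))
    P=pts(im); hsv=cv2.cvtColor(im['color'],cv2.COLOR_RGB2HSV); H,s,V=[hsv[...,i].astype(int) for i in range(3)]
    blue=(H>100)&(H<122)&(s>140)&(V>90)
    m=blue&(np.hypot(P[...,0]-.503,P[...,1]+.011)<.018)&(P[...,2]>.05)
    q=P[m];A=np.c_[q[:,:2]-[.503,-.011],np.ones(len(q))]
    c=np.linalg.lstsq(A,q[:,2],rcond=None)[0];r=q[:,2]-A@c
    print(n,len(q),c,r.std(),np.degrees(np.arctan(np.hypot(*c[:2]))),np.degrees(np.arctan2(c[1],c[0])))
    # foot: not green, near, z 8..16mm
    f=(P[...,2]>.006)&(P[...,2]<.018)&(np.hypot(P[...,0]-.503,P[...,1]+.011)<.085)&(s<110)
    f=cv2.morphologyEx(f.astype(np.uint8),cv2.MORPH_OPEN,np.ones((2,2)))>0
    print(' foot',f.sum(),cv2.minAreaRect(P[f][:,:2].astype(np.float32)*1000))
    w=(s<45)&(V>150)&(np.hypot(P[...,0]-.503,P[...,1]+.011)<.09)
    k,l,st,ce=cv2.connectedComponentsWithStats(w.astype(np.uint8))
    for i in range(1,k):
        u,v=ce[i]; d=im['R'].T@np.array([(u-im['cx'])/im['fx'],(v-im['cy'])/im['fy'],1]);o=-im['R'].T@im['t']
        print('  screw',st[i,4],(o+d*(.015-o[2])/d[2]).round(4))
E
```

```text
top 165 [0.43304063 0.11538453 0.0747225 ] 0.0023017557767268464 24.13950248255593 14.919931894606611
 foot 866 ((477.7964172363281, -17.090408325195312), (181.77723693847656, 104.50672149658203), 6.5996317863464355)
  screw 28 [ 0.5656 -0.0311  0.015 ]
  screw 26 [0.5485 0.0356 0.015 ]
  screw 27 [ 0.4594 -0.0587  0.015 ]
  screw 27 [0.4413 0.0088 0.015 ]
scene 79 [0.45863352 0.1711596  0.0713209 ] 0.0017200751206523919 26.083167404844474 20.46530770046369
 foot 650 ((708.9071044921875, -288.89239501953125), (145.79656982421875, 745.5135498046875), 35.170047760009766)
  screw 15 [0.5504 0.0383 0.015 ]
  screw 15 [ 0.4616 -0.0566  0.015 ]
  screw 16 [ 0.5678 -0.0295  0.015 ]
```

Foot centre is about (0.505,-0.010) with up-slope yaw 14.3°; the slope fits at 24–26° and the floor at about 0.074, both as expected. The lock is near (0.413,-0.233), yaw about 38°. I'll write a small row planner.

```bash
cat >> h.py <<'E'
def R_tool(yaw,tilt=0.):
    """tool pointing down, x at yaw (deg); tilt>0 raises tool x (deg)"""
    return Ro.from_euler('ZY',[yaw,-tilt],degrees=True)*Ro.from_euler('X',180,degrees=True)
def plan(way,n,g,start=None):
    """way: list of (pos,Rot); n: rows per leg; prints rows"""
    o=ctrl.get_obs(); p,R=(np.array(o['tool_pos']),Ro.from_rotvec(o['tool_rot'])) if start is None else start
    k=0
    for (q,Q),m in zip(way,n):
        w=(R.inv()*Q).as_rotvec()/m; d=(np.asarray(q)-p)/m
        for i in range(m):
            t=R.inv().apply(d)/.04; a=np.degrees(w)/8
            if k%8==0: print('--')
            print('{"translation":%s,"angular":%s,"gripper":%g},'%([round(float(x),3)+0 for x in t],[round(float(x),3)+0 for x in a],g)); k+=1
            p=p+R.apply(np.round(t,3))*.04; R=R*Ro.from_rotvec(np.radians(np.round(a,3)*8))
    print('end',p.round(4),R.as_rotvec().round(3)); return p,R
E
python3 - <<'E'
from h import *
print(R_tool(38,10).as_matrix().round(2))
mid=R_tool(100)
plan([((.40,.30,.25),mid),((.413,-.233,.25),R_tool(38))],[10,14],.85)
E
```

```text
[[ 0.78  0.62  0.14]
 [ 0.61 -0.79  0.11]
 [ 0.17  0.   -0.98]]
--
{"translation":[-0.798, -0.599, -0.049],"angular":[-0.001, 0.001, 0.832],"gripper":0.85},
{"translation":[-0.862, -0.503, -0.049],"angular":[-0.001, 0.001, 0.832],"gripper":0.85},
{"translation":[-0.915, -0.399, -0.049],"angular":[-0.001, 0.001, 0.832],"gripper":0.85},
{"translation":[-0.955, -0.29, -0.049],"angular":[-0.001, 0.001, 0.832],"gripper":0.85},
{"translation":[-0.982, -0.178, -0.049],"angular":[-0.001, 0.001, 0.832],"gripper":0.85},
{"translation":[-0.996, -0.063, -0.049],"angular":[-0.001, 0.001, 0.832],"gripper":0.85},
{"translation":[-0.997, 0.053, -0.05],"angular":[-0.001, 0.001, 0.832],"gripper":0.85},
{"translation":[-0.984, 0.168, -0.05],"angular":[-0.001, 0.001, 0.832],"gripper":0.85},
--
{"translation":[-0.958, 0.281, -0.05],"angular":[-0.001, 0.001, 0.832],"gripper":0.85},
{"translation":[-0.919, 0.39, -0.05],"angular":[-0.001, 0.001, 0.832],"gripper":0.85},
{"translation":[-0.941, -0.142, 0.0],"angular":[0.0, 0.0, 0.553],"gripper":0.85},
{"translation":[-0.949, -0.069, 0.0],"angular":[0.0, 0.0, 
[... 360 characters left out ...]
ion":[-0.906, 0.293, 0.0],"angular":[0.0, 0.0, 0.553],"gripper":0.85},
{"translation":[-0.88, 0.362, 0.0],"angular":[0.0, 0.0, 0.553],"gripper":0.85},
{"translation":[-0.85, 0.429, 0.0],"angular":[0.0, 0.0, 0.553],"gripper":0.85},
{"translation":[-0.814, 0.493, 0.0],"angular":[0.0, 0.0, 0.553],"gripper":0.85},
{"translation":[-0.774, 0.555, 0.0],"angular":[0.0, 0.0, 0.553],"gripper":0.85},
{"translation":[-0.728, 0.613, 0.0],"angular":[0.0, 0.0, 0.553],"gripper":0.85},
{"translation":[-0.679, 0.667, 0.0],"angular":[0.0, 0.0, 0.553],"gripper":0.85},
{"translation":[-0.626, 0.718, 0.0],"angular":[0.0, 0.0, 0.553],"gripper":0.85},
end [ 0.413  -0.233   0.2499] [-2.970e+00 -1.024e+00  1.000e-03]
```

Request:
drive_tool(steps=[{"translation": [-0.8,-0.6,-0.05],"angular": [0,0,0.83],"gripper": 0.85},{"translation": [-0.86,-0.5,-0.05],"angular": [0,0,0.83],"gripper": 0.85},{"translation": [-0.92,-0.4,-0.05],"angular": [0,0,0.83],"gripper": 0.85},{"translation": [-0.96,-0.29,-0.05],"angular": [0,0,0.83],"gripper": 0.85},{"translation": [-0.98,-0.18,-0.05],"angular": [0,0,0.83],"gripper": 0.85},{"translation": [-1.0,-0.06,-0.05],"angular": [0,0,0.83],"gripper": 0.85},{"translation": [-1.0,0.05,-0.05],"angular": [0,0,0.83],"gripper": 0.85},{"translation": [-0.98,0.17,-0.05],"angular": [0,0,0.83],"gripper": 0.85}])

```text
t: 1.1
tool_pos: [0.3503, 0.3607, 0.2469]
tool_rot: [-1.729, -2.623, 0.001]
contact_force: [0.2, -0.6, -1.2]
opening: 0.0725
grip_force: 0.0
```

Request:
drive_tool(steps=[{"translation": [-0.96,0.28,-0.05],"angular": [0,0,0.83],"gripper": 0.85},{"translation": [-0.92,0.39,-0.05],"angular": [0,0,0.83],"gripper": 0.85},{"translation": [-0.94,-0.14,0],"angular": [0,0,0.55],"gripper": 0.85},{"translation": [-0.95,-0.07,0],"angular": [0,0,0.55],"gripper": 0.85},{"translation": [-0.95,0,0],"angular": [0,0,0.55],"gripper": 0.85},{"translation": [-0.95,0.08,0],"angular": [0,0,0.55],"gripper": 0.85},{"translation": [-0.94,0.15,0],"angular": [0,0,0.55],"gripper": 0.85},{"translation": [-0.93,0.22,0],"angular": [0,0,0.55],"gripper": 0.85}])

```text
t: 2.1
tool_pos: [0.4068, 0.0708, 0.2508]
tool_rot: [-2.515, -1.882, 0.001]
contact_force: [1.8, 0.2, -0.3]
opening: 0.0727
grip_force: 0.0
```

Request:
drive_tool(steps=[{"translation": [-0.91,0.29,0],"angular": [0,0,0.55],"gripper": 0.85},{"translation": [-0.88,0.36,0],"angular": [0,0,0.55],"gripper": 0.85},{"translation": [-0.85,0.43,0],"angular": [0,0,0.55],"gripper": 0.85},{"translation": [-0.81,0.49,0],"angular": [0,0,0.55],"gripper": 0.85},{"translation": [-0.77,0.56,0],"angular": [0,0,0.55],"gripper": 0.85},{"translation": [-0.73,0.61,0],"angular": [0,0,0.55],"gripper": 0.85},{"translation": [-0.68,0.67,0],"angular": [0,0,0.55],"gripper": 0.85},{"translation": [-0.63,0.72,0],"angular": [0,0,0.55],"gripper": 0.85}])

```text
t: 3.1
tool_pos: [0.4162, -0.2338, 0.2508]
tool_rot: [-2.966, -1.033, 0.0]
contact_force: [0.3, -0.2, -0.1]
opening: 0.0725
grip_force: 0.0
```

```bash
python3 - <<'E'
from h import *
o=ctrl.get_obs();print(o['t'],o['tool_pos'],o['tool_rot'],o['q'].round(3),o['dq'].round(2))
w=grab('wrist');save(w,'w1.png');print(-w['R'].T@w['t'],w['R'].round(3))
P=pts(w);hsv=cv2.cvtColor(w['color'],cv2.COLOR_RGB2HSV); H,s,V=[hsv[...,i].astype(int) for i in range(3)]
red=((H<8)|(H>172))&(s>150)&(V>70)&(np.hypot(P[...,0]-.413,P[...,1]+.233)<.06)
q=P[red];print(red.sum(),np.median(q,0),cv2.minAreaRect(q[abs(q[:,2]-.026)<.006][:,:2].astype(np.float32)*1000))
E
```

```text
3.1 [ 0.41617407 -0.23380584  0.25081385] [-2.96635455e+00 -1.03269686e+00  3.52236505e-04] [-0.668 -0.323  1.921  0.     1.545  0.233] [-0.52  0.4  -0.31  0.   -0.1   0.09]
[ 0.48062183 -0.1833123   0.39264165] [[ 0.621 -0.784 -0.   ]
 [-0.743 -0.589  0.319]
 [-0.25  -0.198 -0.948]]
824 [ 0.41594232 -0.23199504  0.02504661] ((412.1359558105469, -231.67599487304688), (56.983516693115234, 50.47986602783203), 38.78528594970703)
```

View pics/w1.png

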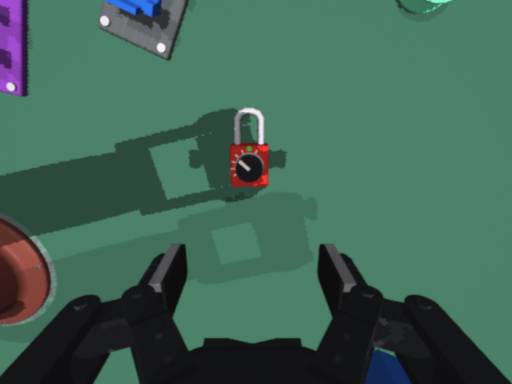

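The wrist view shows the lock at (249,165), shackle up, with the pointer up and to the left at about 48°. I'll descend part-way and re-measure with the arm still.

```bash
python3 - <<'E'
from h import *
plan([((.4125,-.232,.11),R_tool(38.5))],[5],.85)
E
```

```text
--
{"translation":[0.005, -0.033, 0.703],"angular":[0.002, 0.004, -0.009],"gripper":0.85},
{"translation":[0.004, -0.032, 0.703],"angular":[0.002, 0.004, -0.009],"gripper":0.85},
{"translation":[0.004, -0.032, 0.703],"angular":[0.002, 0.004, -0.009],"gripper":0.85},
{"translation":[0.004, -0.032, 0.703],"angular":[0.002, 0.004, -0.009],"gripper":0.85},
{"translation":[0.003, -0.032, 0.703],"angular":[0.002, 0.004, -0.009],"gripper":0.85},
end [ 0.4125 -0.232   0.1101] [-2.966 -1.035 -0.   ]
```

Request:
drive_tool(steps=[{"translation": [0,0,0.88],"angular": [0,0,0],"gripper": 0.85},{"translation": [0,0,0.88],"angular": [0,0,0],"gripper": 0.85},{"translation": [0,0,0.88],"angular": [0,0,0],"gripper": 0.85},{"translation": [0,0,0.88],"angular": [0,0,0],"gripper": 0.85},{"translation": [0,0,0],"angular": [0,0,0],"gripper": 0.85},{"translation": [0,0,0],"angular": [0,0,0],"gripper": 0.85}])

```text
t: 3.9
tool_pos: [0.4171, -0.233, 0.1117]
tool_rot: [2.964, 1.037, 0.001]
contact_force: [-0.2, 0.3, 0.1]
opening: 0.0726
grip_force: 0.0
```

```bash
cat >> h.py <<'E'
def lockfind(w,c,zt=.026):
    hsv=cv2.cvtColor(w['color'],cv2.COLOR_RGB2HSV); H,s,V=[hsv[...,i].astype(int) for i in range(3)]
    P=pts(w); near=np.hypot(P[...,0]-c[0],P[...,1]-c[1])<.07
    red=((H<8)|(H>172))&(s>150)&(V>60)&near
    q=P[red&(abs(P[...,2]-zt)<.006)]
    return cv2.minAreaRect(q[:,:2].astype(np.float32)*1000),np.median(q[:,2])
E
python3 - <<'E'
from h import *
o=ctrl.get_obs();print(o['t'],o['tool_pos'],o['tool_rot'],o['dq'].round(2))
w=grab('wrist');save(w,'w2.png');print(lockfind(w,(.4125,-.232)))
hsv=cv2.cvtColor(w['color'],cv2.COLOR_RGB2HSV); H,s,V=[hsv[...,i].astype(int) for i in range(3)]
P=pts(w);dc=(.4125,-.232)
g=(H>40)&(H<75)&(s>150)&(abs(P[...,2]-.026)<.006)&(np.hypot(P[...,0]-dc[0],P[...,1]-dc[1])<.03)
print('green',g.sum(),np.median(P[g],0))
t=(s<60)&(V>150)&(P[...,2]>.036)&(np.hypot(P[...,0]-dc[0],P[...,1]-dc[1])<.02)
q=P[t];print('ptr',len(q),q.mean(0))
d=(P[...,2]>.036)&(P[...,2]<.05)&(np.hypot(P[...,0]-dc[0],P[...,1]-dc[1])<.025)
print('dial top',d.sum(),cv2.minEnclosingCircle(P[d][:,:2].astype(np.float32)*1000),P[d].mean(0))
E
```

```text
3.9 [ 0.41706349 -0.23300442  0.11169096] [2.96432667e+00 1.03683172e+00 1.17719871e-03] [-0.   -0.01 -0.02  0.   -0.   -0.  ]
(((412.6545104980469, -231.5885009765625), (56.540077209472656, 51.27292251586914), 38.562538146972656), np.float64(0.025002495425332907))
green 41 [ 0.43108194 -0.21691751  0.02567203]
ptr 91 [ 0.41222244 -0.22354069  0.04207657]
dial top 1450 ((411.6273193359375, -232.11599731445312), 18.56650733947754) [ 0.41256162 -0.23129897  0.04109255]
```

```bash
python3 - <<'E'
from h import *
plan([((.4126,-.2315,.001),R_tool(38.5))],[4],.85)
E
```

```text
--
{"translation":[-0.017, -0.03, 0.696],"angular":[0.005, -0.001, 0.002],"gripper":0.85},
{"translation":[-0.017, -0.03, 0.696],"angular":[0.005, -0.001, 0.002],"gripper":0.85},
{"translation":[-0.017, -0.029, 0.696],"angular":[0.005, -0.001, 0.002],"gripper":0.85},
{"translation":[-0.017, -0.029, 0.697],"angular":[0.005, -0.001, 0.002],"gripper":0.85},
end [ 0.4126 -0.2315  0.001 ] [2.966 1.035 0.   ]
```

Request:
drive_tool(steps=[{"translation": [-0.02,-0.03,0.69],"angular": [0,0,0],"gripper": 0.85},{"translation": [-0.02,-0.03,0.69],"angular": [0,0,0],"gripper": 0.85},{"translation": [-0.02,-0.03,0.69],"angular": [0,0,0],"gripper": 0.85},{"translation": [-0.01,-0.03,0.69],"angular": [0,0,0],"gripper": 0.85},{"translation": [0,0,0],"angular": [0,0,0],"gripper": 0.85},{"translation": [0,0,0],"angular": [0,0,0],"gripper": 0.4},{"translation": [0,0,0],"angular": [0,0,0],"gripper": 0.4},{"translation": [0,0,0],"angular": [0,0,0],"gripper": 0.4}], force=60)

```text
t: 4.95
tool_pos: [0.4132, -0.232, 0.0027]
tool_rot: [2.962, 1.036, 0.004]
contact_force: [0.1, -0.3, 6.2]
opening: 0.0506
grip_force: 65.7
```

Request:
drive_tool(steps=[{"translation": [0,0,0],"angular": [0,0,0],"gripper": 0.4},{"translation": [0,0,-0.5],"angular": [0,0,0],"gripper": 0.4},{"translation": [0,0,-0.9],"angular": [0,0,0],"gripper": 0.4},{"translation": [0,0,-0.9],"angular": [0,0,0],"gripper": 0.4},{"translation": [0,0,-0.9],"angular": [0,0,0],"gripper": 0.4},{"translation": [0,0,-0.9],"angular": [0,0,0],"gripper": 0.4}])

```text
t: 5.7
tool_pos: [0.4109, -0.2303, 0.1651]
tool_rot: [-2.965, -1.037, 0.0]
contact_force: [0.2, -1.0, -3.0]
opening: 0.0505
grip_force: 64.6
```

```bash
python3 - <<'E'
from h import *
o=ctrl.get_obs();print(o['t'],o['tool_pos'],o['tool_rot'],o['opening'],o['grip_force'])
p=o['tool_pos']
# over the cradle side: view it from the wrist; camera sees ahead (+tool x). go over cradle, tilt
plan([((.455,-.06,.26),R_tool(14.3,25))],[8],.4)
E
```

```text
5.7 [ 0.41092476 -0.23031887  0.16511177] [-2.96537870e+00 -1.03705637e+00  2.17831088e-04] 0.05048468709250837 64.5539939403534
--
{"translation":[0.439, -0.33, -0.297],"angular":[-0.083, 0.385, 0.373],"gripper":0.4},
{"translation":[0.437, -0.35, -0.277],"angular":[-0.083, 0.385, 0.373],"gripper":0.4},
{"translation":[0.433, -0.37, -0.258],"angular":[-0.083, 0.385, 0.373],"gripper":0.4},
{"translation":[0.426, -0.389, -0.239],"angular":[-0.083, 0.385, 0.373],"gripper":0.4},
{"translation":[0.418, -0.408, -0.221],"angular":[-0.083, 0.385, 0.373],"gripper":0.4},
{"translation":[0.408, -0.427, -0.204],"angular":[-0.083, 0.385, 0.373],"gripper":0.4},
{"translation":[0.395, -0.446, -0.187],"angular":[-0.083, 0.385, 0.373],"gripper":0.4},
{"translation":[0.381, -0.464, -0.171],"angular":[-0.083, 0.385, 0.373],"gripper":0.4},
end [ 0.455 -0.06   0.26 ] [-2.992 -0.375 -0.664]
```

```bash
python3 - <<'E'
from h import *
plan([((.41,-.13,.26),R_tool(14.3,25))],[6],.4)
E
```

```text
--
{"translation":[0.257, -0.329, -0.395],"angular":[-0.11, 0.513, 0.497],"gripper":0.4},
{"translation":[0.262, -0.341, -0.382],"angular":[-0.11, 0.513, 0.497],"gripper":0.4},
{"translation":[0.265, -0.354, -0.368],"angular":[-0.11, 0.513, 0.497],"gripper":0.4},
{"translation":[0.266, -0.367, -0.355],"angular":[-0.11, 0.513, 0.497],"gripper":0.4},
{"translation":[0.265, -0.38, -0.342],"angular":[-0.11, 0.513, 0.497],"gripper":0.4},
{"translation":[0.262, -0.393, -0.329],"angular":[-0.11, 0.513, 0.497],"gripper":0.4},
end [ 0.41 -0.13  0.26] [-2.992 -0.375 -0.663]
```

Request:
drive_tool(steps=[{"translation": [0.26,-0.33,-0.4],"angular": [-0.11,0.51,0.5],"gripper": 0.4},{"translation": [0.26,-0.34,-0.38],"angular": [-0.11,0.51,0.5],"gripper": 0.4},{"translation": [0.26,-0.35,-0.37],"angular": [-0.11,0.51,0.5],"gripper": 0.4},{"translation": [0.27,-0.37,-0.36],"angular": [-0.11,0.51,0.5],"gripper": 0.4},{"translation": [0.27,-0.38,-0.34],"angular": [-0.11,0.51,0.5],"gripper": 0.4},{"translation": [0.26,-0.39,-0.33],"angular": [-0.11,0.51,0.5],"gripper": 0.4},{"translation": [0,0,0],"angular": [0,0,0],"gripper": 0.4},{"translation": [0,0,0],"angular": [0,0,0],"gripper": 0.4}])

```text
t: 6.7
tool_pos: [0.4104, -0.1306, 0.2586]
tool_rot: [-2.995, -0.373, -0.657]
contact_force: [-0.6, 0.5, -2.7]
opening: 0.0511
grip_force: 64.7
```

```bash
python3 - <<'E'
from h import *
o=ctrl.get_obs();print(o['t'],o['tool_pos'],o['tool_rot'],o['dq'].round(2))
w=grab('wrist');save(w,'w3.png');im=w
P=pts(w);hsv=cv2.cvtColor(w['color'],cv2.COLOR_RGB2HSV); H,s,V=[hsv[...,i].astype(int) for i in range(3)]
O=-w['R'].T@w['t'];print(O)
wh=(s<50)&(V>150)&(np.hypot(P[...,0]-.505,P[...,1]+.01)<.09)&(P[...,2]<.03)
k,l,st,ce=cv2.connectedComponentsWithStats(wh.astype(np.uint8))
for i in range(1,k):
    if st[i,4]<15: continue
    u,v=ce[i]; d=w['R'].T@np.array([(u-w['cx'])/w['fx'],(v-w['cy'])/w['fy'],1])
    print('screw',ce[i],st[i,4],(O+d*(.015-O[2])/d[2]).round(4),np.median(P[l==i],0).round(4))
blue=(H>100)&(H<122)&(s>140)&(V>60)&(np.hypot(P[...,0]-.505,P[...,1]+.01)<.08)&(P[...,2]>.04)
C=np.array([.505,-.0105]);yaw=np.radians(14.3);ex=np.array([np.cos(yaw),np.sin(yaw)]);ey=np.array([-ex[1],ex[0]])
q=P[blue];lx=(q[:,:2]-C)@ex;ly=(q[:,:2]-C)@ey
m=(abs(lx)<.018)&(abs(ly)<.017)
A=np.c_[q[m][:,:2]-C,np.ones(m.sum())];c=np.linalg.lstsq(A,q[m][:,2],rcond=None)[0]
print('floor',m.sum(),c,(q[m][:,2]-A@c).std(),np.degrees(np.arctan(np.hypot(*c[:2]))),np.degrees(np.arctan2(c[1],c[0])))
# bed frame coords
B=(Ro.from_euler('ZY',[14.3,-25],degrees=True)).as_matrix();o3=np.array([*C,.075])
b=(q-o3)@B
print('bed extents',np.percentile(b,[.5,5,50,95,99.5],axis=0).round(4).tolist())
hi=b[(b[:,2]>.009)&(b[:,2]<.016)];print('post tops',len(hi))
for sx in(-1,1):
  for sy in(-1,1):
    z=hi[(hi[:,0]*sx>0)&(hi[:,1]*sy>.0)]; 
    if len(z): print(sx,sy,len(z),np.percentile(z,[3,97],axis=0).round(4).tolist())
E
```

```text
6.7 [ 0.41038609 -0.13059543  0.25857934] [-2.99470458 -0.37312673 -0.65706781] [-0.    0.02 -0.    0.01 -0.    0.  ]
[ 0.42486152 -0.12748666  0.42183045]
screw [213.         117.24390244] 41 [ 0.5668 -0.0304  0.015 ] [ 0.5667 -0.0299  0.015 ]
screw [164.57446809 189.31914894] 47 [0.4427 0.0102 0.015 ] [0.4426 0.0099 0.015 ]
screw [210.10526316 189.        ] 19 [ 0.4597 -0.0548  0.015 ] [ 0.4596 -0.0547  0.0153]
floor 833 [0.45136968 0.12073189 0.07461922] 0.0012313013653618044 25.043739689229387 14.974858680780649
bed extents [[-0.0384, -0.0356, -0.0089], [-0.0343, -0.0311, -0.0018], [-0.0005, 0.0005, 0.0], [0.0323, 0.0308, 0.0119], [0.0357, 0.0364, 0.0129]]
post tops 407
-1 -1 129 [[-0.0385, -0.035, 0.01], [-0.0226, -0.0015, 0.0129]]
-1 1 144 [[-0.0384, 0.0006, 0.01], [-0.0227, 0.0364, 0.0131]]
1 -1 67 [[0.0205, -0.0357, 0.0098], [0.031, -0.0281, 0.0129]]
1 1 67 [[0.0207, 0.0293, 0.0097], [0.0301, 0.0369, 0.0128]]
```

View pics/w3.png

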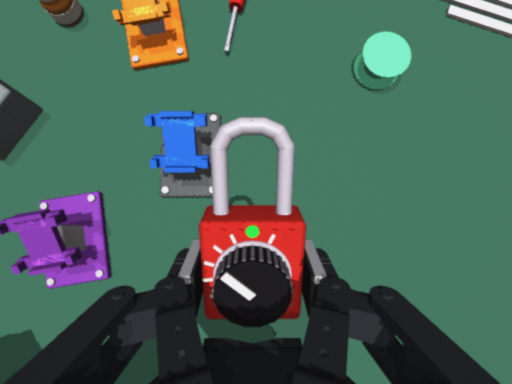

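The wrist view shows the lock held squarely, with its pointer up-left of the green dot (252,231). The blue cradle is at (185,150), and its posts and walls match the given sizes to under 1 mm. Next I'll check the lock's pose in the hand.

```bash
cat >> h.py <<'E'
B=Ro.from_euler('ZY',[14.3,-25],degrees=True); O3=np.array([.5045,-.010,.075])
def bed(x,y,z): return O3+B.apply([x,y,z])
RT=R_tool(14.3,25)
E
python3 - <<'E'
from h import *
w=dict(np.load('/tmp/wrist.npz'));o=ctrl.get_obs()
R=Ro.from_rotvec(o['tool_rot']);P=pts(w)
q=R.inv().apply((P-o['tool_pos']).reshape(-1,3)).reshape(P.shape)
hsv=cv2.cvtColor(w['color'],cv2.COLOR_RGB2HSV); H,s,V=[hsv[...,i].astype(int) for i in range(3)]
red=((H<8)|(H>172))&(s>150)&(V>60)&(abs(q[...,2]+.023)<.006)&(np.hypot(q[...,0],q[...,1])<.05)
m=q[red];A=np.c_[m[:,:2],np.ones(len(m))];print('face in tool',len(m),np.linalg.lstsq(A,m[:,2],rcond=None)[0],cv2.minAreaRect(m[:,:2].astype(np.float32)*1000))
g=(H>40)&(H<75)&(s>180)&(np.hypot(q[...,0]-.024,q[...,1])<.008);print('green',g.sum(),np.median(q[g],0))
print((R.inv()*RT).as_rotvec())
plan([(bed(0,0,.09),RT)],[5],.4)
E
```

```text
face in tool 4240 [ 0.022962    0.00302551 -0.02267815] ((-0.303802490234375, 0.9403495788574219), (52.04042434692383, 57.356712341308594), 89.38190460205078)
green 93 [ 0.02343432  0.00047889 -0.02351355]
[ 3.40817370e-05  4.45382449e-03 -2.03905831e-03]
--
{"translation":[0.162, -0.469, 0.636],"angular":[0.0, 0.006, -0.003],"gripper":0.4},
{"translation":[0.162, -0.469, 0.636],"angular":[0.0, 0.006, -0.003],"gripper":0.4},
{"translation":[0.161, -0.468, 0.636],"angular":[0.0, 0.006, -0.003],"gripper":0.4},
{"translation":[0.161, -0.468, 0.636],"angular":[0.0, 0.006, -0.003],"gripper":0.4},
{"translation":[0.161, -0.468, 0.636],"angular":[0.0, 0.006, -0.003],"gripper":0.4},
end [ 0.4676 -0.0194  0.1566] [-2.992 -0.375 -0.663]
```

Request:
drive_tool(steps=[{"translation": [0.16,-0.47,0.64],"angular": [0,0.01,0],"gripper": 0.4},{"translation": [0.16,-0.47,0.64],"angular": [0,0.01,0],"gripper": 0.4},{"translation": [0.16,-0.47,0.64],"angular": [0,0,0],"gripper": 0.4},{"translation": [0.16,-0.47,0.64],"angular": [0,0.01,0],"gripper": 0.4},{"translation": [0.16,-0.48,0.63],"angular": [0,0,0],"gripper": 0.4},{"translation": [0,0,0],"angular": [0,0,0],"gripper": 0.4},{"translation": [0,0,0],"angular": [0,0,0],"gripper": 0.4}])

```text
t: 7.62
tool_pos: [0.4681, -0.0189, 0.157]
tool_rot: [-2.993, -0.372, -0.664]
contact_force: [0.7, -1.0, -3.9]
opening: 0.0509
grip_force: 64.7
```

```bash
python3 - <<'E'
from h import *
plan([(bed(0,0.0005,.02),RT),(bed(0,.0005,.004),RT)],[3,3],.4)
E
```

```text
--
{"translation":[-0.006, -0.002, 0.585],"angular":[0.002, -0.001, -0.005],"gripper":0.4},
{"translation":[-0.006, -0.001, 0.585],"angular":[0.002, -0.001, -0.005],"gripper":0.4},
{"translation":[-0.006, -0.001, 0.585],"angular":[0.002, -0.001, -0.005],"gripper":0.4},
{"translation":[0.0, 0.0, 0.133],"angular":[0.0, 0.0, 0.0],"gripper":0.4},
{"translation":[0.0, 0.0, 0.133],"angular":[0.0, 0.0, 0.0],"gripper":0.4},
{"translation":[0.0, 0.0, 0.133],"angular":[0.0, 0.0, 0.0],"gripper":0.4},
end [ 0.5028 -0.0099  0.0786] [-2.992 -0.376 -0.664]
```

Request:
drive_tool(steps=[{"translation": [-0.01,0,0.58],"angular": [0,0,0],"gripper": 0.4},{"translation": [-0.01,0,0.58],"angular": [0,0,0],"gripper": 0.4},{"translation": [0,0,0.58],"angular": [0,0,0],"gripper": 0.4},{"translation": [0,0,0.13],"angular": [0,0,0],"gripper": 0.4},{"translation": [0,0,0.13],"angular": [0,0,0],"gripper": 0.4},{"translation": [0,0,0.13],"angular": [0,0,0],"gripper": 0.4},{"translation": [0,0,0],"angular": [0,0,0],"gripper": 0.4},{"translation": [0,0,0],"angular": [0,0,0],"gripper": 0.4}])

```text
t: 8.62
tool_pos: [0.5026, -0.01, 0.0802]
tool_rot: [-2.992, -0.372, -0.667]
contact_force: [-0.7, -0.4, -3.8]
opening: 0.0507
grip_force: 64.5
```

```bash
python3 - <<'E'
from h import *
o=ctrl.get_obs();R=Ro.from_rotvec(o['tool_rot'])
print(B.inv().apply(o['tool_pos']-O3),B.inv().apply(o['contact_force']),(R.inv()*RT).as_rotvec())
E
```

```text
[0.00053117 0.00046659 0.00552151] [-2.28034769 -0.17981353 -3.11285079] [ 0.00124778 -0.00235946 -0.00204745]
```

Request:
drive_tool(steps=[{"translation": [0,0,0.05],"angular": [0,0,0],"gripper": 0.4},{"translation": [0,0,0],"angular": [0,0,0],"gripper": 0.4},{"translation": [0,0,0],"angular": [0,0,0],"gripper": 0.8},{"translation": [0,0,0],"angular": [0,0,0],"gripper": 0.8},{"translation": [0,0,-0.3],"angular": [0,0,0],"gripper": 0.8},{"translation": [0,0,-0.8],"angular": [0,0,0],"gripper": 0.8},{"translation": [0,0,-0.8],"angular": [0,0,0],"gripper": 0.8},{"translation": [0,0,0],"angular": [0,0,0],"gripper": 0.8}])

```text
t: 9.62
tool_pos: [0.4736, -0.0185, 0.1511]
tool_rot: [-2.993, -0.372, -0.678]
contact_force: [-0.0, -0.5, 0.4]
opening: 0.0687
grip_force: 0.0
```

```bash
cat >> h.py <<'E'
def bedview(w,bd=None):
    b=B.inv().apply((pts(w)-O3).reshape(-1,3)).reshape(384,512,3)
    hsv=cv2.cvtColor(w['color'],cv2.COLOR_RGB2HSV); H,s,V=[hsv[...,i].astype(int) for i in range(3)]
    red=((H<8)|(H>172))&(s>150)&(V>60)&(abs(b[...,2]-.026)<.006)&(np.hypot(b[...,0],b[...,1])<.06)
    m=b[red];A=np.c_[m[:,:2],np.ones(len(m))];print('face',len(m),np.linalg.lstsq(A,m[:,2],rcond=None)[0].round(4),cv2.minAreaRect(m[:,:2].astype(np.float32)*1000))
    g=(H>40)&(H<75)&(s>180)&(np.hypot(b[...,0]-.024,b[...,1])<.01);print('green',g.sum(),np.median(b[g],0).round(4))
    d=(b[...,2]>.037)&(b[...,2]<.05)&(np.hypot(b[...,0],b[...,1])<.024)
    (cx,cy),r=cv2.minEnclosingCircle(b[d][:,:2].astype(np.float32)); c=np.array([cx,cy])
    p=b[d&(s<70)&(V>140)]; 
    if len(p): 
        v=p[:,:2].mean(0)-c; e=np.linalg.eigh(np.cov((p[:,:2]).T))[1][:,1]; e=e*np.sign(e@v)
        print('dial',c.round(4),r,'ptr',len(p),np.degrees(np.arctan2(v[1],v[0])),np.degrees(np.arctan2(e[1],e[0])))
    st=(s<60)&(V>70)&(abs(b[...,2]-.014)<.007)&(b[...,0]>.036)&(abs(b[...,1])<.03)&(b[...,0]<.13)
    if st.sum(): print('shackle xmax',np.percentile(b[st],[1,99.5],axis=0).round(4).tolist())
E
python3 - <<'E'
from h import *
w=grab('wrist');save(w,'w4.png');bedview(w);o=ctrl.get_obs()
print(B.inv().apply(o['tool_pos']-O3))
E
```

```text
face 1945 [-0.0133  0.0023  0.0252] ((-0.9613914489746094, 0.29575157165527344), (51.475955963134766, 57.078338623046875), 89.4420166015625)
green 28 [0.0229 0.     0.0262]
dial [-0.0017  0.0001] 0.018816262483596802 ptr 148 50.31199576001014 49.219521111930554
shackle xmax [[0.0364, -0.0191, 0.0128], [0.0741, 0.02, 0.018]]
[ 1.53690123e-03 -2.70165517e-05  8.07858133e-02]
```

View pics/w4.png

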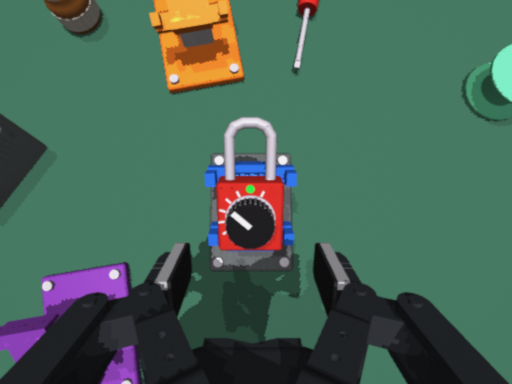

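The lock is seated in the blue cradle with the dial at (250,222). The pointer measures 49–50° CCW of the dot, so it's two clicks (48°) clockwise. I'll go for the dial pre-turned by -24°.

```bash
python3 - <<'E'
from h import *
RQ=RT*Ro.from_euler('z',-24,degrees=True)
plan([(bed(-.0015,0,.045),RQ),(bed(-.0015,0,.0285),RQ)],[4,2],.7)
E
```

```text
--
{"translation":[-0.02, -0.001, 0.224],"angular":[0.008, -0.008, -0.753],"gripper":0.7},
{"translation":[-0.02, -0.003, 0.224],"angular":[0.008, -0.008, -0.753],"gripper":0.7},
{"translation":[-0.019, -0.005, 0.224],"angular":[0.008, -0.008, -0.753],"gripper":0.7},
{"translation":[-0.018, -0.006, 0.224],"angular":[0.008, -0.008, -0.753],"gripper":0.7},
{"translation":[0.0, 0.0, 0.205],"angular":[0.0, -0.001, 0.0],"gripper":0.7},
{"translation":[0.0, 0.0, 0.205],"angular":[0.0, -0.001, 0.0],"gripper":0.7},
end [ 0.4915 -0.0133  0.1002] [2.864 0.995 0.67 ]
```

Request:
drive_tool(steps=[{"translation": [-0.02,0,0.22],"angular": [0.01,-0.01,-0.75],"gripper": 0.7},{"translation": [-0.02,0,0.22],"angular": [0.01,-0.01,-0.75],"gripper": 0.7},{"translation": [-0.02,0,0.22],"angular": [0.01,-0.01,-0.75],"gripper": 0.7},{"translation": [-0.02,-0.01,0.22],"angular": [0,0,-0.76],"gripper": 0.7},{"translation": [0,0,0.2],"angular": [0,0,0],"gripper": 0.7},{"translation": [0,0,0.2],"angular": [0,0,0],"gripper": 0.7},{"translation": [0,0,0],"angular": [0,0,0],"gripper": 0.7},{"translation": [0,0,0],"angular": [0,0,0],"gripper": 0.7}], force=40)

```text
t: 10.68
tool_pos: [0.4901, -0.0131, 0.099]
tool_rot: [2.868, 0.995, 0.666]
contact_force: [-0.4, 0.2, 0.1]
opening: 0.0596
grip_force: 0.0
```

```bash
python3 - <<'E'
from h import *
o=ctrl.get_obs();R=Ro.from_rotvec(o['tool_rot'])
print(B.inv().apply(o['tool_pos']-O3),B.inv().apply(o['contact_force']),np.degrees((RT.inv()*R).as_rotvec()),o['q'].round(2))
E
```

```text
[-0.00317228  0.00059656  0.02799858] [-0.23141544  0.24772724  0.22754255] [  0.18059683  -0.13769046 -23.93113103] [-0.31 -0.44  2.31  0.29  0.92  0.46]
```

Request:
drive_tool(steps=[{"translation": [0.03,0.03,-0.02],"angular": [0,0,0],"gripper": 0.7},{"translation": [0,0,0],"angular": [0,0,0],"gripper": 0.3},{"translation": [0,0,0],"angular": [0,0,0],"gripper": 0.3},{"translation": [0,0,0],"angular": [0,0,0],"gripper": 0.3},{"translation": [0,0,0],"angular": [0,0,0],"gripper": 0.3}])

```text
t: 11.3
tool_pos: [0.4913, -0.0133, 0.101]
tool_rot: [2.868, 0.996, 0.666]
contact_force: [-4.8, -0.7, 5.2]
opening: 0.0342
grip_force: 39.4
```

Request:
drive_tool(steps=[{"translation": [0,0,-0.03],"angular": [0,0,0.5],"gripper": 0.3},{"translation": [0,0,0],"angular": [0,0,0.5],"gripper": 0.3},{"translation": [0,0,0],"angular": [0,0,0.5],"gripper": 0.3},{"translation": [0,0,0],"angular": [0,0,0.5],"gripper": 0.3},{"translation": [0,0,0],"angular": [0,0,0.5],"gripper": 0.3},{"translation": [0,0,0],"angular": [0,0,0.5],"gripper": 0.3},{"translation": [0,0,0],"angular": [0,0,0],"gripper": 0.3}])

```text
t: 12.18
tool_pos: [0.4902, -0.0134, 0.1007]
tool_rot: [-2.991, -0.376, -0.656]
contact_force: [-0.3, 0.3, -1.7]
opening: 0.0345
grip_force: 40.6
```

```bash
python3 - <<'E'
from h import *
o=ctrl.get_obs();R=Ro.from_rotvec(o['tool_rot'])
print(B.inv().apply(o['tool_pos']-O3),B.inv().apply(o['contact_force']),np.degrees((RT.inv()*R).as_rotvec()))
bedview(grab('wrist'))
E
```

```text
[-0.0024353   0.00023389  0.02952147] [-0.90818601  0.32078713 -1.42005485] [ 0.17248165 -0.23922578  0.01392685]
face 2336 [-0.0254  0.0013  0.0253] ((-2.096691131591797, -0.4902763366699219), (51.160850524902344, 57.603355407714844), 89.75027465820312)
green 62 [ 0.0219 -0.0003  0.0261]
dial [0.0019 0.0001] 0.023465203121304512 ptr 244 41.89227783251466 23.79461880902574
shackle xmax [[0.0365, -0.0197, 0.0127], [0.073, 0.0194, 0.0179]]
```

The pointer is now at 24°, so one click is done. Now the second.

Request:
drive_tool(steps=[{"translation": [0,0,0],"angular": [0,0,0.5],"gripper": 0.3},{"translation": [0,0,0],"angular": [0,0,0.5],"gripper": 0.3},{"translation": [0,0,0],"angular": [0,0,0.5],"gripper": 0.3},{"translation": [0,0,0],"angular": [0,0,0.5],"gripper": 0.3},{"translation": [0,0,0],"angular": [0,0,0.5],"gripper": 0.3},{"translation": [0,0,0],"angular": [0,0,0.5],"gripper": 0.3},{"translation": [0,0,0],"angular": [0,0,0],"gripper": 0.3},{"translation": [0,0,0],"angular": [0,0,0],"gripper": 0.7}])

```text
t: 13.22
tool_pos: [0.491, -0.0136, 0.1018]
tool_rot: [-2.925, 0.247, -0.611]
contact_force: [0.7, -0.7, -0.0]
opening: 0.0512
grip_force: 0.0
```

Request:
drive_tool(steps=[{"translation": [0,0,0],"angular": [0,0,0],"gripper": 0.7},{"translation": [0,0,-0.5],"angular": [0,0,0],"gripper": 0.7},{"translation": [0,0,-0.8],"angular": [0,0,-1],"gripper": 0.7},{"translation": [0,0,0],"angular": [0,0,-1],"gripper": 0.7},{"translation": [0,0,0],"angular": [0,0,-1],"gripper": 0.7},{"translation": [0,0,0],"angular": [0,0,0],"gripper": 0.7}])

```text
t: 13.98
tool_pos: [0.4699, -0.0191, 0.1492]
tool_rot: [-2.991, -0.373, -0.659]
contact_force: [0.6, 0.0, 0.2]
opening: 0.06
grip_force: 0.0
```

```bash
python3 - <<'E'
from h import *
o=ctrl.get_obs();R=Ro.from_rotvec(o['tool_rot'])
print(B.inv().apply(o['tool_pos']-O3),B.inv().apply(o['contact_force']),np.degrees((RT.inv()*R).as_rotvec()))
w=grab('wrist');bedview(w);cv2.imwrite('pics/w5.png',cv2.resize(w['color'][100:290,160:350,::-1],None,fx=2.5,fy=2.5))
plan([(bed(.0525,0,.05),RT)],[2],.75)
E
```

```text
[-0.00111469 -0.00031313  0.0823355 ] [ 0.58767849 -0.09084979 -0.03197033] [ 0.11468755 -0.1221235   0.11198674]
face 1995 [-0.0113  0.003   0.0251] ((-2.7812366485595703, -0.49614715576171875), (57.68202209472656, 51.142967224121094), 0.038271889090538025)
green 29 [ 0.0217 -0.0007  0.026 ]
dial [-0.0031 -0.0001] 0.018804503604769707 ptr 139 -0.255379816529416 -9.026623517078747
shackle xmax [[0.0364, -0.0196, 0.0127], [0.0727, 0.0197, 0.018]]
--
{"translation":[0.673, -0.004, 0.4],"angular":[-0.008, 0.009, -0.01],"gripper":0.75},
{"translation":[0.673, -0.003, 0.401],"angular":[-0.008, 0.009, -0.01],"gripper":0.75},
end [ 0.5301 -0.0035  0.1425] [-2.992 -0.375 -0.663]
```

View pics/w5.png

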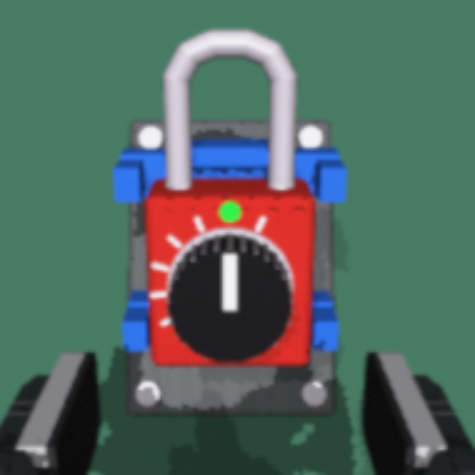

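The pointer stands right at the green dot, and the lock lies in the pocket resting on the low wall. Now to the shackle.

```bash
python3 - <<'E'
from h import *
plan([(bed(.052,0,.05),RT),(bed(.052,0,-.004),RT)],[3,3],.75)
E
```

```text
--
{"translation":[0.445, -0.003, 0.267],"angular":[-0.005, 0.006, -0.007],"gripper":0.75},
{"translation":[0.444, -0.002, 0.267],"angular":[-0.005, 0.006, -0.007],"gripper":0.75},
{"translation":[0.444, -0.002, 0.268],"angular":[-0.005, 0.006, -0.007],"gripper":0.75},
{"translation":[0.0, 0.0, 0.45],"angular":[0.0, 0.0, 0.0],"gripper":0.75},
{"translation":[0.0, 0.0, 0.45],"angular":[0.0, 0.0, 0.0],"gripper":0.75},
{"translation":[0.0, 0.0, 0.45],"angular":[0.0, 0.0, 0.0],"gripper":0.75},
end [0.5518 0.0021 0.0933] [-2.992 -0.376 -0.663]
```

Request:
drive_tool(steps=[{"translation": [0.45,0,0.27],"angular": [0,0,0],"gripper": 0.75},{"translation": [0.44,0,0.27],"angular": [0,0,0],"gripper": 0.75},{"translation": [0.44,0,0.27],"angular": [0,0,0],"gripper": 0.75},{"translation": [0,0,0.45],"angular": [0,0,0],"gripper": 0.75},{"translation": [0,0,0.45],"angular": [0,0,0],"gripper": 0.75},{"translation": [0,0,0.45],"angular": [0,0,0],"gripper": 0.75},{"translation": [0,0,0],"angular": [0,0,0],"gripper": 0.75},{"translation": [0,0,0],"angular": [0,0,0],"gripper": 0.75}], force=80)

```text
t: 15.02
tool_pos: [0.5517, 0.002, 0.0931]
tool_rot: [-2.991, -0.374, -0.658]
contact_force: [1.0, -0.3, -0.1]
opening: 0.0642
grip_force: 0.0
```

```bash
python3 - <<'E'
from h import *
o=ctrl.get_obs();R=Ro.from_rotvec(o['tool_rot'])
print(B.inv().apply(o['tool_pos']-O3),B.inv().apply(o['contact_force']),np.degrees((RT.inv()*R).as_rotvec()))
E
```

```text
[ 5.17725965e-02 -6.16383251e-05 -4.21348161e-03] [ 0.7391288  -0.56215847 -0.45849535] [ 0.13803533 -0.14842771  0.08448069]
```

Request:
drive_tool(steps=[{"translation": [0,0,0],"angular": [0,0,0],"gripper": 0.3},{"translation": [0,0,0],"angular": [0,0,0],"gripper": 0.3},{"translation": [0,0,0],"angular": [0,0,0],"gripper": 0.3},{"translation": [0.08,0,0],"angular": [0,0,0],"gripper": 0.3},{"translation": [0.08,0,0],"angular": [0,0,0],"gripper": 0.3},{"translation": [0.08,0,0],"angular": [0,0,0],"gripper": 0.3},{"translation": [0.08,0,0],"angular": [0,0,0],"gripper": 0.3},{"translation": [0.08,0,0],"angular": [0,0,0],"gripper": 0.3}])

```text
t: 16.02
tool_pos: [0.5653, 0.0054, 0.0996]
tool_rot: [-2.992, -0.376, -0.656]
contact_force: [-5.3, -2.0, 4.9]
opening: 0.0372
grip_force: 79.3
```

```bash
python3 - <<'E'
from h import *
o=ctrl.get_obs();R=Ro.from_rotvec(o['tool_rot'])
print(B.inv().apply(o['tool_pos']-O3),B.inv().apply(o['contact_force']),o['opening'],o['grip_force'])
bedview(grab('wrist'))
E
```

```text
[ 0.06719067 -0.00012563 -0.00423856] [-3.05823931 -0.61600173  6.84612347] 0.03723400752105043 79.2642492055893
face 49 [ 0.4931 -0.0183  0.0079] ((26.23322868347168, -1.2750258445739746), (2.2043590545654297, 15.16780948638916), 0.9820528030395508)
green 0 [nan nan nan]
shackle xmax [[0.037, -0.0252, 0.0087], [0.0879, 0.0242, 0.0202]]
  return _methods._mean(a, axis=axis, dtype=dtype,
  ret = um.true_divide(
```

Request:
drive_tool(steps=[{"translation": [0.06,0,0],"angular": [0,0,0],"gripper": 0.3},{"translation": [0.06,0,0],"angular": [0,0,0],"gripper": 0.3},{"translation": [0.06,0,0],"angular": [0,0,0],"gripper": 0.3},{"translation": [0,0,0],"angular": [0,0,0],"gripper": 0.3}])

```text
t: 16.58
tool_pos: [0.5707, 0.007, 0.1011]
tool_rot: [-2.992, -0.376, -0.652]
contact_force: [-6.2, -3.1, 3.1]
opening: 0.037
grip_force: 79.3
```

```bash
cat > st.py <<'E'
from h import *
o=ctrl.get_obs()
print(o['t'],B.inv().apply(o['tool_pos']-O3).round(4),B.inv().apply(o['contact_force']).round(2),o['opening'],o['grip_force'])
E
python3 st.py
```

```text
16.575 [ 0.073   0.0001 -0.0052] [-4.81 -1.51  5.66] 0.03700969632226129 79.3033504486084
```

Request:
drive_tool(steps=[{"translation": [0.06,0,0],"angular": [0,0,0],"gripper": 0.3},{"translation": [0.06,0,0],"angular": [0,0,0],"gripper": 0.3},{"translation": [0,0,0],"angular": [0,0,0],"gripper": 0.3},{"translation": [0,0,0],"angular": [0,0,0],"gripper": 0.3}])

```text
t: 17.08
tool_pos: [0.5739, 0.0083, 0.1022]
tool_rot: [-2.992, -0.376, -0.648]
contact_force: [-8.3, -2.8, 3.6]
opening: 0.0372
grip_force: 79.4
```

```bash
python3 st.py; python3 - <<'E'
from h import *
w=grab('wrist'); save(w,'w6.png')
s=grab('scene');cv2.imwrite('pics/s6.png',np.hstack([cv2.resize(w['color'],(400,300)),cv2.resize(s['color'][160:260,180:313],(400,300),interpolation=cv2.INTER_CUBIC)])[...,::-1])
E
```

```text
17.075 [ 0.0766  0.0006 -0.0057] [-6.37 -0.7   6.93] 0.03724542049080184 79.37097117304802
```

View pics/s6.png

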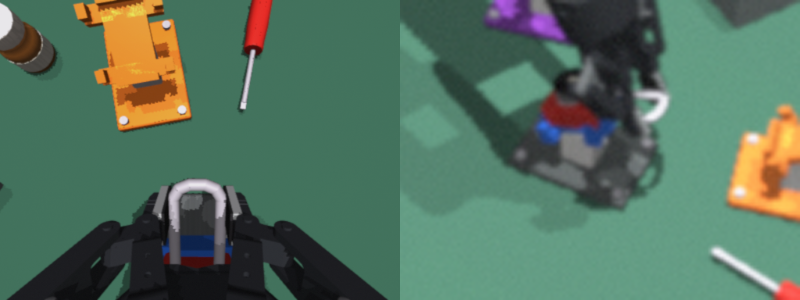

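The wrist view shows the shackle bow at (197,185), well out, with the red body edge at (197,262) just behind the blue high wall. I'll measure the draw-out.

```bash
python3 - <<'E'
from h import *
w=dict(np.load('/tmp/wrist.npz'))
b=B.inv().apply((pts(w)-O3).reshape(-1,3)).reshape(384,512,3)
hsv=cv2.cvtColor(w['color'],cv2.COLOR_RGB2HSV); H,s,V=[hsv[...,i].astype(int) for i in range(3)]
red=((H<8)|(H>172))&(s>120)&(np.hypot(b[...,0],b[...,1])<.06)
print(red.sum(),np.percentile(b[red],[1,50,99],axis=0).round(4))
st=(s<70)&(V>90)&(abs(b[...,1])<.01)&(b[...,0]>.06)&(b[...,0]<.13)&(abs(b[...,2]-.013)<.012)
print(st.sum(),np.percentile(b[st],[1,50,99],axis=0).round(4))
E
```

```text
655 [[ 0.0285 -0.0245  0.0027]
 [ 0.03    0.0006  0.0099]
 [ 0.0312  0.0249  0.0157]]
661 [[ 0.089  -0.0099  0.0085]
 [ 0.0944  0.      0.0125]
 [ 0.0974  0.0099  0.0142]]
```

Request:
drive_tool(steps=[{"translation": [0.06,0,0],"angular": [0,0,0],"gripper": 0.3},{"translation": [0.04,0,0],"angular": [0,0,0],"gripper": 0.3},{"translation": [0,0,0],"angular": [0,0,0],"gripper": 0.3}], force=100)

```text
t: 17.55
tool_pos: [0.5752, 0.0089, 0.1018]
tool_rot: [-2.994, -0.378, -0.639]
contact_force: [-14.9, -6.0, 4.6]
opening: 0.0365
grip_force: 99.2
```

```bash
python3 st.py; python3 - <<'E'
from h import *
w=grab('wrist')
b=B.inv().apply((pts(w)-O3).reshape(-1,3)).reshape(384,512,3)
hsv=cv2.cvtColor(w['color'],cv2.COLOR_RGB2HSV); H,s,V=[hsv[...,i].astype(int) for i in range(3)]
red=((H<8)|(H>172))&(s>120)&(np.hypot(b[...,0],b[...,1])<.06)
print(red.sum(),np.percentile(b[red],[1,50,99],axis=0).round(4))
st=(s<70)&(V>90)&(abs(b[...,1])<.01)&(b[...,0]>.06)&(b[...,0]<.13)&(abs(b[...,2]-.013)<.012)
print(st.sum(),np.percentile(b[st],[1,50,99],axis=0).round(4))
E
```

```text
17.55 [ 0.0776  0.0008 -0.0066] [-12.5   -2.08  10.88] 0.036537009077980916 99.24526423215866
530 [[ 0.0296 -0.0244  0.0024]
 [ 0.0311  0.0007  0.01  ]
 [ 0.0327  0.0247  0.0153]]
638 [[ 0.0896 -0.0098  0.0071]
 [ 0.0956 -0.0001  0.0112]
 [ 0.0985  0.0097  0.0131]]
```

The pull force doubled at the stop, and bow minus body is about 67 mm (47+20), so the shackle is fully open. Now I'll lift along the floor normal and check that the lock comes along.

Request:
drive_tool(steps=[{"translation": [-0.05,0,-0.1],"angular": [0,0,0],"gripper": 0.3},{"translation": [0,0,-0.25],"angular": [0,0,0],"gripper": 0.3},{"translation": [0,0,-0.4],"angular": [0,0,0],"gripper": 0.3},{"translation": [0,0,-0.5],"angular": [0,0,0],"gripper": 0.3},{"translation": [0,0,-0.5],"angular": [0,0,0],"gripper": 0.3},{"translation": [0,0,-0.5],"angular": [0,0,0],"gripper": 0.3},{"translation": [0,0,-0.3],"angular": [0,0,0],"gripper": 0.3},{"translation": [0,0,0],"angular": [0,0,0],"gripper": 0.3}])

```text
t: 18.6
tool_pos: [0.5371, -0.0022, 0.1992]
tool_rot: [-2.991, -0.375, -0.662]
contact_force: [0.4, 0.6, -3.1]
opening: 0.0368
grip_force: 100.5
```

```bash
python3 st.py; python3 - <<'E'
from h import *
w=grab('wrist');o=ctrl.get_obs();print(o['q'].round(2))
R=Ro.from_rotvec(o['tool_rot'])
q=R.inv().apply((pts(w)-o['tool_pos']).reshape(-1,3)).reshape(384,512,3)
hsv=cv2.cvtColor(w['color'],cv2.COLOR_RGB2HSV); H,s,V=[hsv[...,i].astype(int) for i in range(3)]
red=((H<8)|(H>172))&(s>120)&(np.linalg.norm(q,axis=-1)<.13)
print(red.sum(),np.percentile(q[red],[1,50,99],axis=0).round(4))
st=(s<70)&(V>90)&(abs(q[...,1])<.01)&(q[...,0]>-.01)&(q[...,0]<.04)&(abs(q[...,2]+.018)<.03)
print(st.sum(),np.percentile(q[st],[1,50,99],axis=0).round(4) if st.sum() else '')
plan([((.534,.0,.33),R_tool(40,40)),((.500,.17,.33),R_tool(62,66)),((.4923+.018*np.cos(np.radians(80)),.3053+.018*np.sin(np.radians(80)),.33),R_tool(80,90))],[8,8,8],.3)
E
```

```text
18.6 [ 0.0828 -0.0005  0.0984] [-0.88  0.47 -3.02] 0.03681196446714049 100.45043930411339
[-0.25 -0.42  2.12  0.24  1.06  1.  ]
1189 [[-0.047  -0.024  -0.073 ]
 [-0.0456  0.0008 -0.0131]
 [ 0.0098  0.0253 -0.0037]]
651 [[ 0.0128 -0.0097 -0.0217]
 [ 0.0187 -0.0002 -0.0199]
 [ 0.0215  0.0097 -0.0155]]
--
{"translation":[0.168, -0.009, -0.377],"angular":[0.214, 0.232, -0.341],"gripper":0.3},
{"translation":[0.18, -0.012, -0.371],"angular":[0.214, 0.232, -0.341],"gripper":0.3},
{"translation":[0.193, -0.014, -0.365],"angular":[0.214, 0.232, -0.341],"gripper":0.3},
{"translation":[0.205, -0.016, -0.358],"angular":[0.214, 0.232, -0.341],"gripper":0.3},
{"translation":[0.218, -0.016, -0.35],"angular":[0.214, 0.232, -0.341],"gripper":0.3},
{"translation":[0.23, -0.016, -0.343],"angular":[0.214, 0.232, -0.341],"gripper":0.3},
{"translation":[0.241, -0.015, -0.335],"angular":[0.214, 0.232, -0.341],"gripper":0.3},
{"translation":[0.253, -0.013, -0.326],"angular":[0.214, 0.232, -0.341],"gripper":0.3},
--
{"translation":[0.199, -0.475, 0.167],"angular":[0.277, 0.401, -0.208],"gripper":0.3},
{"tra
[... 648 characters left out ...]
ar":[0.277, 0.372, -0.059],"gripper":0.3},
{"translation":[0.151, -0.221, 0.397],"angular":[0.277, 0.372, -0.059],"gripper":0.3},
{"translation":[0.131, -0.204, 0.412],"angular":[0.277, 0.372, -0.059],"gripper":0.3},
{"translation":[0.111, -0.187, 0.426],"angular":[0.277, 0.372, -0.059],"gripper":0.3},
{"translation":[0.09, -0.169, 0.438],"angular":[0.277, 0.372, -0.059],"gripper":0.3},
{"translation":[0.069, -0.152, 0.449],"angular":[0.277, 0.372, -0.059],"gripper":0.3},
{"translation":[0.046, -0.134, 0.457],"angular":[0.277, 0.372, -0.059],"gripper":0.3},
{"translation":[0.023, -0.115, 0.464],"angular":[0.277, 0.372, -0.059],"gripper":0.3},
end [0.4954 0.323  0.33  ] [-1.337 -1.121 -1.337]
```

The lock is out and open (67.5 mm from bow to body) and the wrist carries about 3 N. Next I'll swing it upright while moving toward the box.

Request:
drive_tool(steps=[{"translation": [0.17,-0.01,-0.38],"angular": [0.21,0.23,-0.34],"gripper": 0.3},{"translation": [0.18,-0.01,-0.37],"angular": [0.21,0.23,-0.34],"gripper": 0.3},{"translation": [0.19,-0.01,-0.37],"angular": [0.21,0.23,-0.34],"gripper": 0.3},{"translation": [0.2,-0.02,-0.36],"angular": [0.21,0.23,-0.34],"gripper": 0.3},{"translation": [0.22,-0.02,-0.35],"angular": [0.21,0.23,-0.34],"gripper": 0.3},{"translation": [0.23,-0.02,-0.34],"angular": [0.21,0.23,-0.34],"gripper": 0.3},{"translation": [0.24,-0.02,-0.34],"angular": [0.21,0.23,-0.34],"gripper": 0.3},{"translation": [0.25,-0.01,-0.33],"angular": [0.21,0.23,-0.34],"gripper": 0.3}])

```text
t: 19.65
tool_pos: [0.5332, 0.0002, 0.329]
tool_rot: [-2.589, -0.94, -0.937]
contact_force: [0.5, 0.2, -2.3]
opening: 0.0368
grip_force: 100.5
```

Request:
drive_tool(steps=[{"translation": [0.2,-0.48,0.17],"angular": [0.28,0.4,-0.21],"gripper": 0.3},{"translation": [0.2,-0.46,0.2],"angular": [0.28,0.4,-0.21],"gripper": 0.3},{"translation": [0.2,-0.45,0.23],"angular": [0.28,0.4,-0.21],"gripper": 0.3},{"translation": [0.2,-0.43,0.25],"angular": [0.28,0.4,-0.21],"gripper": 0.3},{"translation": [0,0,0],"angular": [0,0,0],"gripper": 0.3}])

```text
t: 20.27
tool_pos: [0.5159, 0.0855, 0.3267]
tool_rot: [-2.269, -1.063, -1.105]
contact_force: [0.3, -0.6, -3.4]
opening: 0.0366
grip_force: 100.6
```

```bash
python3 - <<'E'
from h import *
o=ctrl.get_obs();print(o['t'],o['q'].round(2),o['tool_pos'].round(4))
a=np.radians(80)
plan([((.502,.17,.32),R_tool(62,66)),((.4923+.018*np.cos(a),.3053+.018*np.sin(a),.32),R_tool(80,90))],[4,8],.3)
E
```

```text
20.275 [-0.42 -0.56  2.14  0.91  1.37  0.17] [0.5159 0.0855 0.3267]
--
{"translation":[0.175, -0.399, 0.314],"angular":[0.276, 0.413, -0.215],"gripper":0.3},
{"translation":[0.168, -0.381, 0.338],"angular":[0.276, 0.413, -0.215],"gripper":0.3},
{"translation":[0.159, -0.363, 0.362],"angular":[0.276, 0.413, -0.215],"gripper":0.3},
{"translation":[0.148, -0.344, 0.385],"angular":[0.276, 0.413, -0.215],"gripper":0.3},
{"translation":[0.168, -0.243, 0.377],"angular":[0.277, 0.372, -0.059],"gripper":0.3},
{"translation":[0.15, -0.227, 0.394],"angular":[0.277, 0.372, -0.059],"gripper":0.3},
{"translation":[0.131, -0.21, 0.41],"angular":[0.277, 0.372, -0.059],"gripper":0.3},
{"translation":[0.111, -0.193, 0.424],"angular":[0.277, 0.372, -0.059],"gripper":0.3},
--
{"translation":[0.09, -0.175, 0.436],"angular":[0.277, 0.372, -0.059],"gripper":0.3},
{"translation":[0.068, -0.158, 0.447],"angular":[0.277, 0.372, -0.059],"gripper":0.3},
{"translation":[0.046, -0.14, 0.456],"angular":[0.277, 0.372, -0.059],"gripper":0.3},
{"translation":[0.023, -0.122, 0.462],"angular":[0.277, 0.372, -0.059],"gripper":0.3},
end [0.4954 0.3231 0.32  ] [-1.337 -1.121 -1.337]
```

Request:
drive_tool(steps=[{"translation": [0.18,-0.4,0.31],"angular": [0.28,0.41,-0.21],"gripper": 0.3},{"translation": [0.17,-0.38,0.34],"angular": [0.28,0.41,-0.21],"gripper": 0.3},{"translation": [0.16,-0.36,0.36],"angular": [0.28,0.41,-0.21],"gripper": 0.3},{"translation": [0.15,-0.34,0.39],"angular": [0.28,0.41,-0.22],"gripper": 0.3},{"translation": [0.17,-0.24,0.38],"angular": [0.28,0.37,-0.06],"gripper": 0.3},{"translation": [0.15,-0.23,0.39],"angular": [0.28,0.37,-0.06],"gripper": 0.3},{"translation": [0,0,0],"angular": [0,0,0],"gripper": 0.3}])

```text
t: 21.15
tool_pos: [0.5013, 0.2081, 0.3213]
tool_rot: [-1.78, -1.156, -1.276]
contact_force: [-0.5, -0.1, -3.5]
opening: 0.0364
grip_force: 100.7
```

```bash
python3 - <<'E'
from h import *
o=ctrl.get_obs();print(o['t'],o['q'].round(2),o['tool_pos'].round(4))
a=np.radians(80)
plan([((.4923+.018*np.cos(a),.3053+.018*np.sin(a),.32),R_tool(80,90))],[6],.3)
E
```

```text
21.15 [-0.28 -0.46  2.22  1.28  1.39 -0.13] [0.5013 0.2081 0.3213]
--
{"translation":[0.126, -0.213, 0.411],"angular":[0.275, 0.376, -0.061],"gripper":0.3},
{"translation":[0.106, -0.196, 0.425],"angular":[0.275, 0.376, -0.061],"gripper":0.3},
{"translation":[0.085, -0.178, 0.437],"angular":[0.275, 0.376, -0.061],"gripper":0.3},
{"translation":[0.063, -0.161, 0.447],"angular":[0.275, 0.376, -0.061],"gripper":0.3},
{"translation":[0.041, -0.143, 0.456],"angular":[0.275, 0.376, -0.061],"gripper":0.3},
{"translation":[0.018, -0.125, 0.463],"angular":[0.275, 0.376, -0.061],"gripper":0.3},
end [0.4954 0.3231 0.32  ] [-1.336 -1.122 -1.337]
```

Request:
drive_tool(steps=[{"translation": [0.13,-0.21,0.41],"angular": [0.27,0.38,-0.06],"gripper": 0.3},{"translation": [0.11,-0.2,0.42],"angular": [0.28,0.38,-0.06],"gripper": 0.3},{"translation": [0.09,-0.18,0.44],"angular": [0.27,0.38,-0.06],"gripper": 0.3},{"translation": [0.06,-0.16,0.45],"angular": [0.28,0.37,-0.06],"gripper": 0.3},{"translation": [0.04,-0.14,0.46],"angular": [0.27,0.38,-0.06],"gripper": 0.3},{"translation": [0.02,-0.12,0.46],"angular": [0.28,0.37,-0.06],"gripper": 0.3},{"translation": [0,0,0],"angular": [0,0,0],"gripper": 0.3},{"translation": [0,0,0],"angular": [0,0,0],"gripper": 0.3}])

```text
t: 22.15
tool_pos: [0.4963, 0.3225, 0.3229]
tool_rot: [-1.334, -1.123, -1.341]
contact_force: [-0.2, -0.2, -2.7]
opening: 0.0363
grip_force: 100.8
```

```bash
python3 - <<'E'
from h import *
o=ctrl.get_obs();print(o['t'],o['q'].round(2),o['tool_pos'].round(4),Ro.from_rotvec(o['tool_rot']).as_matrix().round(3))
T=grab('top');S=grab('scene');w=grab('wrist')
R=Ro.from_rotvec(o['tool_rot'])
for n,im in(('wr',w),('top',T),('sc',S)):
    P=pts(im);hsv=cv2.cvtColor(im['color'],cv2.COLOR_RGB2HSV); H,s,V=[hsv[...,i].astype(int) for i in range(3)]
    red=((H<8)|(H>172))&(s>150)&(V>60)&(P[...,2]>.15)&(np.hypot(P[...,0]-.4923,P[...,1]-.3053)<.05)
    if red.sum()>5: print(n,red.sum(),np.percentile(P[red],[2,50,98],axis=0).round(4).tolist())
    if n!='wr':
      g=(s<60)&(P[...,2]>.085)&(P[...,2]<.105)&(np.hypot(P[...,0]-.492,P[...,1]-.305)<.03)
      if g.sum():print('hasp',n,g.sum(),P[g].mean(0))
cv2.imwrite('pics/f.png',np.vstack([np.hstack([cv2.resize(T['color'][90:270,60:300],(400,300)),cv2.resize(S['color'][60:240,220:460],(400,300))]),np.hstack([cv2.resize(w['color'],(400,300)),cv2.resize(S['color'],(400,300))])])[...,::-1])
q=R.inv().apply((pts(w)-o['tool_pos']).reshape(-1,3)).reshape(384,512,3)
hsv=cv2.cvtColor(w['color'],cv2.COLOR_RGB2HSV); H,s,V=[hsv[...,i].astype(int) for i in range(3)]
red=((H<8)|(H>172))&(s>120)&(np.linalg.norm(q,axis=-1)<.13)
print(red.sum(),np.percentile(q[red],[1,50,99],axis=0).round(4))
st=(s<70)&(V>90)&(abs(q[...,1])<.01)&(q[...,0]>-.01)&(q[...,0]<.04)&(abs(q[...,2]+.018)<.03)
print(st.sum(),np.percentile(q[st],[1,50,99],axis=0).round(4) if st.sum() else '')
E
```

```text
22.15 [-0.06 -0.18  2.17  1.62  1.47 -0.43] [0.4963 0.3225 0.3229] [[-0.004  0.985  0.175]
 [-0.001 -0.175  0.985]
 [ 1.     0.004  0.002]]
wr 986 [[0.4722, 0.3011, 0.2753], [0.4942, 0.3088, 0.2764], [0.5182, 0.3182, 0.2775]]
top 190 [[0.4764, 0.2874, 0.2708], [0.4951, 0.3008, 0.2764], [0.5102, 0.3156, 0.3064]]
hasp top 2 [0.4725407  0.30926912 0.09784874]
sc 77 [[0.5091, 0.2887, 0.2255], [0.5201, 0.2942, 0.2516], [0.5229, 0.3068, 0.2763]]
hasp sc 36 [0.49658029 0.30659377 0.0937838 ]
1101 [[-0.0478 -0.0246 -0.0748]
 [-0.0465 -0.0001 -0.0141]
 [ 0.0094  0.0246 -0.0055]]
442 [[ 0.0156 -0.0096 -0.0218]
 [ 0.019   0.0003 -0.0196]
 [ 0.0209  0.0097 -0.0157]]
```

View pics/f.png

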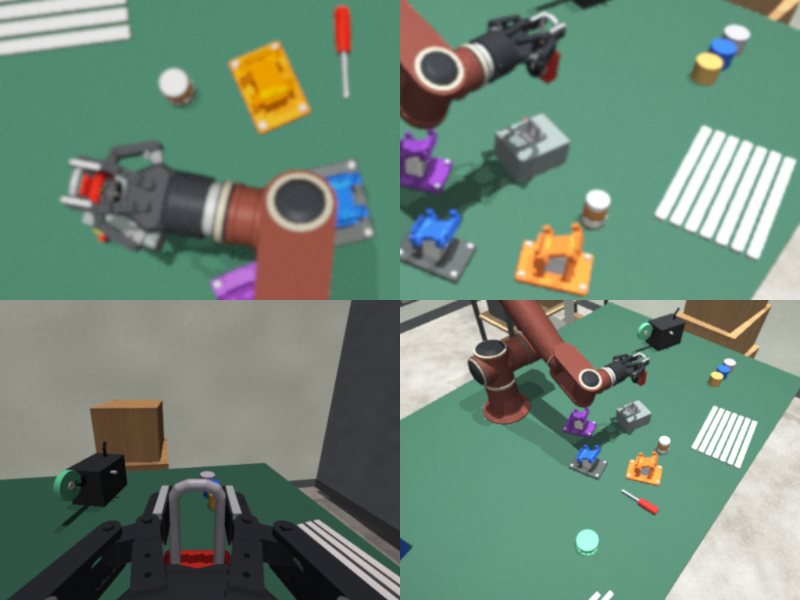

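The lock hangs upright and open, straight above the hasp with about 117 mm clear. Box, cradles, jar, driver and reel look undisturbed. I'll let it settle, then hand in.

Request:
drive_tool(steps=[{"translation": [-0.02,0,0],"angular": [0,0,0],"gripper": 0.3},{"translation": [0,0,0],"angular": [0,0,0],"gripper": 0.3},{"translation": [0,0,0],"angular": [0,0,0],"gripper": 0.3},{"translation": [0,0,0],"angular": [0,0,0],"gripper": 0.3}])

```text
t: 22.8
tool_pos: [0.4957, 0.3232, 0.3217]
tool_rot: [-1.333, -1.122, -1.34]
contact_force: [0.1, 0.0, -1.8]
opening: 0.0364
grip_force: 100.8
```

```bash
python3 - <<'E'
from station import ctrl
o=ctrl.get_obs();print(o['t'],o['tool_pos'],abs(o['dq']).max(),o['opening'],o['grip_force'])
print(ctrl.finish_job())
E
```

```text
22.8 [0.49566733 0.32315398 0.32166554] 0.0022591967167510498 0.03641078887836592 100.75045734643936
the job is handed in; nothing more can be done
None
```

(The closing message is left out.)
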